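# Open the click-dial vial box

### The arm

A 7-joint arm with a two-finger parallel gripper is mounted at the origin on the work surface. World frame = base frame: x ahead of the robot, y to its left, z up, the work surface at z = 0. Lengths are in mm, angles in rad, forces in N, time in s.
With the tool pointing down it reaches from about 400 to 875 mm from the base axis. Payload 6.5 kg.
Tool frame: the origin (TCP) lies between the finger pads; the fingertips stand 25 mm ahead of it and the grasp point (between the pads) lies 6 mm ahead of it; z points along the fingers, y is the line along which they close (so a half turn about z gives the same grasp; the last joint's range is limited). The gripper opens to 85 mm and grips with 20 to 120 N. Pads are 22 mm wide; open, the fingers measure 114 mm over their backs; the gripper's body (76 mm by 85 mm) begins 54 mm behind the grasp point. The pads swing forward as they close: fully open they stand 13 mm farther back than shut.
Start: joints at [1.156, 0.536, -0.004, 1.538, 0.003, 1.067, -0.071], TCP at [222.147, -610.853, 256.29] pointing down, gripper open.
Joint ranges: [-2.7, 2.7], [-0.37, 2.16], [-1.27, 1.26], [0.24, 2.4], [-1.31, 4.45], [0.19, 1.91], [-2.76, 2.76]. Speed limits (rad/s): [2.39, 2.39, 3.14, 3.14, 3.14, 3.14, 3.14].

### API

Orientations are given as a unit quaternion [w, x, y, z].
In Python, from workcell import manip gives the robot as it stands.
- The arm moves only by the tool move_arm, never from a script. Its arguments are lists of equal length, an entry for each row: "jaw": the opening, from 0 (shut) to 1 (fully open); "xyz": the shift along the tool's x, y, z in m, a list of three; "rot": the turn, a rotation vector about the tool's x, y, z in degrees, a list of three. A call has 1 to 12 rows; each row is the pose to reach, as a shift and turn from the pose commanded when the call began, along the tool's axes at that moment; what a row does not reach only later rows make up. A row lasts 1/8 s, in which the tool goes at most 62.5 mm and 10.7 degrees, less where a joint would pass 70% of its speed; a pose out of reach is approached as far as the arm can. A call with a gripper value outside its range is refused whole. The fingers move at their own pace and stop on an object; "newtons" is the grip in N (left out, the last holds). Time passes only in rows, so rows that repeat a pose let the fingers close. It gives the time, the measured TCP pose, the force, the opening and the grip force at its end, in the units of the state.
- manip.get_state(): the state, without advancing time (a new reading comes with each control period).
- manip.grab_frame(name): name is "side" or "top"; returns a dict with "image" (400x640x3 uint8, blue, green, red), "vfov" (degrees; the focal length in pixels is half the picture's height over the tangent of half this angle, whatever the lens; pixels are square), "cx", "cy" (the principal point, pixels), "T" (4x4, takes a point from camera to world coordinates). Camera axes: x right, y down, z forward; pixel columns grow to the right and rows downward; lengths in mm; the calibration is good to about 2 mm. A picture is of the moment at which its call begins. There is no depth.
- manip.job_done(): hands the job in; it is judged then, once.
The state is a dict: "time_s": time; "qpos": joint angles; "dq": joint speeds; "joint_torque": joint torques, N m; "eef_pos": TCP position; "orientation": TCP orientation; "ft_force": force on the tool from outside, world axes, zero at the start; "ft_torque": the same for the moment, N m; "opening": finger opening in mm; "gripper_force": force on a finger pad.
Only numpy, scipy, OpenCV 4.12 (cv2) and the standard library are available. Lean on these libraries where they do the work, as an engineer would, in place of code of your own. Each camera call takes 0.05 s, during which the arm holds its last target. There are 200 camera calls.

### The job

Open the locked vial box on the lab bench: its unmarked dial unlocks the sliding lid exactly five clicks clockwise from its anticlockwise end stop, and nobody knows where the dial stands now, so find the stop by feel and count. Then slide the lid fully open. Be gentle: do not force the dial against its end stops, do not haul on the lid while it is locked, and leave the other things on the bench where they are.

Things in the scene. Friction and masses are not known exactly. Their poses are not given: they have to be found in the camera images.
- lockbox: Grey painted steel box fixed to the bench, 130 mm (x) by 280 mm (y) by 80 mm high; origin at the centre of its underside, z up. Its +y part (y from 38 to 140 mm) is a closed deck 80 mm high that carries the dial at (0, 85) mm; the rest is the vial compartment under the sliding lid.
- dial (a point): Fixed point on the dial's vertical axis, 24 mm above the deck (104 mm above the bench), a good height to grip. The dial is a round black fluted knob, 44 mm across, sides from 3 to 40 mm above the deck, without mark or pointer; grip it at any yaw. Seen from above, clockwise goes from click 0 (at the anticlockwise end stop) to click 8 (at the other stop). It starts anywhere from click 0 to click 4.
- dial_face (a point): Fixed point on the dial's axis at its top face, 120 mm above the bench. Feel: clicks are uneven, 18 to 30 degrees apart, and hold themselves. A click resists with about 0.2 N m, then snaps on and the torque drops to zero or reverses. The knob is rubber-sprung on its shaft: 0.15 rad of give per 0.1 N m. A stop lies 0.06 rad past the last click; torque rises on there; over 0.5 N m is forcing it.
- lid_grip (a point): Grip point of the lid, 100 mm above the bench, in the middle of an upright black fin 46 mm (box x) by 12 mm (box y), from 77 to 113 mm above the bench. Moves with the lid. Shut, it lies at (0, -50) mm in the box frame.
- lid (a joint): Travel of the aluminium sliding lid (118 by 174 by 6 mm, its top 77 mm above the bench), in m: 0 shut, 0.065 fully open. It opens towards the box's -y, away from the dial, overhanging the box's end. Locked it has about 2 mm of play, then meets the lock tooth; hauling at more than 20 N there counts as forced. Unlocked it slides with about 2 N.
- rack: Grey tube rack, 70 by 200 by 50 mm (tubes to 62 mm), standing loose beyond the box (its +x side). Origin: centre of the underside. Leave alone.
- tipbox: Pipette-tip box, 87 by 122 by 57 mm, loose, on the robot's side of the box. Origin: centre of the underside. Leave alone.
- duck: Small rubber duck, 40 mm wide, 55 mm high, loose, on the robot's side of the box. Origin: centre of the underside. Leave alone.
- calculator: Blue calculator, 150 by 75 by 20 mm, loose, to the right. Origin: centre of the underside. Leave alone.
- jar: Round jar with a screw cap, 56 mm across, 75 mm high, loose, to the left. Origin: centre of the underside. Leave alone.
- marker: Marker pen, 130 by 13 by 13 mm, loose, to the left. Origin: centre of the underside. Leave alone.

How it is judged:
By the outcome, as a careful person would: the job done as asked, in the order asked, and still so for the second after the job is handed in, with the robot touching nothing.
It also fails if it takes over 72 s, if anything falls off the work surface, if the arm or the gripper's body presses on something with over 40 N, if the wrist force passes 120 N, or if a joint passes its speed limit or range.

## Working session

There is one attempt and no reset: what is moved stays moved. The work goes in short steps, Python scripts to look and compute and a tool call to move; the robot and the scene stay as the last step left them, time stands still between calls to the robot, and variables do not carry over. Pictures are saved under pics/ and viewed, at most 10 in all, crops included, and the job is handed in when it is done.

Besides the shell and the picture viewer there is one more tool, called by a JSON object that holds its "fn" and its "kwargs", one argument or row to a line. move_arm: Moves the arm, as the interface text tells. Its arguments: {"type":"object","properties":{"jaw":{"type":"array","items":{"type":"number"}},"xyz":{"type":"array","items":{"type":"array","items":{"type":"number"}}},"rot":{"type":"array","items":{"type":"array","items":{"type":"number"}}},"newtons":{"type":"number"}},"required":["jaw","xyz","rot"]}

```bash
mkdir -p pics; python3 - <<'E'
from workcell import manip
import cv2,json,numpy as np
s=manip.get_state();print({k:np.round(v,3).tolist() for k,v in s.items()})
for n in("top","side"):
    f=manip.grab_frame(n);cv2.imwrite(f"pics/{n}0.png",f["image"])
    print(n,f["vfov"],f["cx"],f["cy"],np.round(f["T"],4).tolist(),[k for k in f])
E
```

```text
{'time_s': 0.0, 'qpos': [1.156, 0.537, -0.004, 1.539, 0.003, 1.067, -0.071], 'dq': [0.0, 0.001, -0.001, -0.003, -0.001, 0.0, 0.001], 'joint_torque': [0.001, -58.341, 1.049, -25.91, 0.012, 0.01, -0.0], 'eef_pos': [221.96, -610.335, 255.428], 'orientation': [-0.001, 0.985, 0.174, -0.0], 'ft_force': [-0.285, -0.133, 0.394], 'ft_torque': [0.022, -0.005, -0.0], 'gripper_force': 0.0, 'opening': 84.897}
top 45.451172476329454 319.88370355686584 192.41213669171313 [[0.0004, -0.9917, 0.1284, 391.951], [-1.0, -0.0008, -0.0033, -19.7689], [0.0034, -0.1284, -0.9917, 1502.6149], [0.0, 0.0, 0.0, 1.0]] ['image', 'vfov', 'cx', 'cy', 'T']
side 49.451691875364716 316.63500615307254 202.79528348021293 [[-0.9948, -0.0803, 0.0624, 475.2166], [-0.1013, 0.7348, -0.6706, 705.958], [0.008, -0.6735, -0.7392, 917.1203], [0.0, 0.0, 0.0, 1.0]] ['image', 'vfov', 'cx', 'cy', 'T']
```

View pics/top0.png

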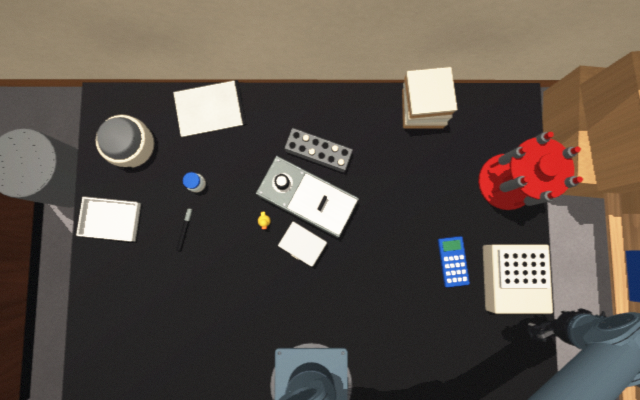

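View pics/side0.png

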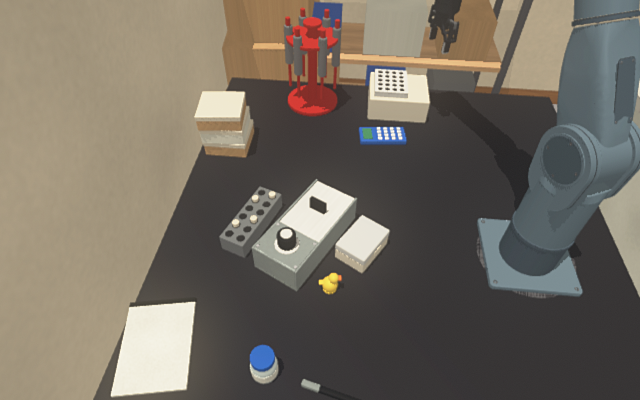

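The top view shows the box with the dial at about (282,181) and the fin at about (322,203). The side view shows the dial at about (286,238) and the fin at about (318,205). I'll enlarge both for accurate pixels.

```bash
python3 - <<'E'
import cv2,numpy as np
a=cv2.imread("pics/top0.png")[145:245,245:365];b=cv2.imread("pics/side0.png")[175:295,245:365]
a=cv2.resize(a,None,fx=5,fy=5,interpolation=cv2.INTER_CUBIC);b=cv2.resize(b,None,fx=5,fy=5,interpolation=cv2.INTER_CUBIC)
cv2.imwrite("pics/top1.png",a);cv2.imwrite("pics/side1.png",b)
E
```

```text
(no output)
```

View pics/top1.png

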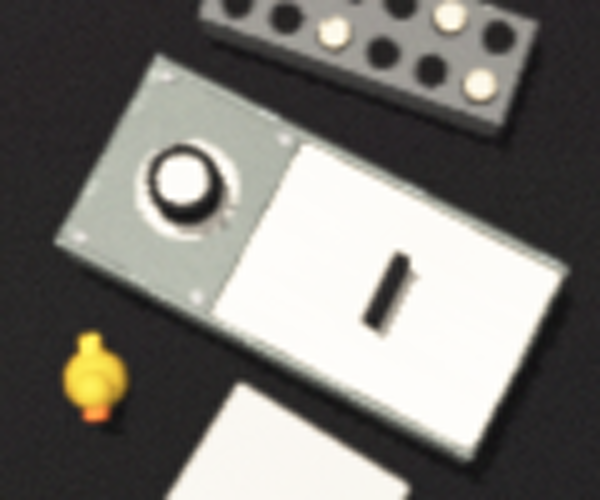

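View pics/side1.png

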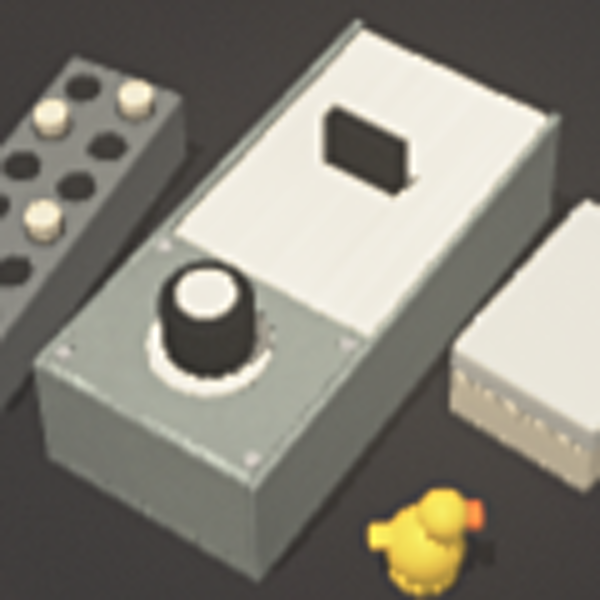

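The top crop shows the dial face at (182,178), with box top corners at (158,57), (57,242), (470,460) and (568,268). The fin runs from (402,255) to (374,325). In the side crop the dial face is at (206,293), with top corners at (38,362), (252,483), (360,22) and (557,118). The fin's top edge runs from (331,106) to (405,145). Next I'll triangulate these points and fit the box pose.

```bash
cat > h.py <<'E'
import numpy as np
from scipy.optimize import least_squares
C={"top":(45.451172476329454,319.8837,192.4121,[[0.0004,-0.9917,0.1284,391.951],[-1,-0.0008,-0.0033,-19.7689],[0.0034,-0.1284,-0.9917,1502.6149]],(245,145)),
"side":(49.451691875364716,316.635,202.7953,[[-0.9948,-0.0803,0.0624,475.2166],[-0.1013,0.7348,-0.6706,705.958],[0.008,-0.6735,-0.7392,917.1203]],(245,175))}
def full(c,p): return np.array(C[c][4])+(np.array(p)+.5)/5-.5
def proj(c,P):
    v,cx,cy,T,_=C[c];T=np.array(T);f=200/np.tan(np.radians(v/2))
    q=(np.asarray(P,float)-T[:,3])@T[:,:3];return np.array([cx,cy])+f*q[...,:2]/q[...,2:]
def tri(a,b):
    r=least_squares(lambda P:np.r_[proj("top",P)-full("top",a),proj("side",P)-full("side",b)],[550,0,80])
    return r.x,np.abs(r.fun).max()
E
python3 - <<'E'
from h import *
pairs={"face":((182,178),(206,293)),"c+-":((158,57),(38,362)),"c--":((57,242),(252,483)),"l+":((568,268),(360,22)),"l-":((470,460),(557,118)),"fin":((388,288),(370,123))}
R={}
for k,(a,b) in pairs.items():
    P,e=tri(a,b);R[k]=P;print(k,P.round(1),round(e,2))
loc={"face":(0,85,120),"c+-":(65,140,80),"c--":(-65,140,80),"l+":(65,-140,80),"l-":(-65,-140,80),"fin":(0,-50,113)}
def w(p,L): c,s=np.cos(p[2]),np.sin(p[2]);return np.array([p[0]+c*L[0]-s*L[1],p[1]+s*L[0]+c*L[1],L[2]])
def res(p): return np.concatenate([np.r_[proj("top",w(p,loc[k]))-full("top",a),proj("side",w(p,loc[k]))-full("side",b)] for k,(a,b) in pairs.items()])
r=least_squares(res,[560,0,.5]);print(r.x,np.degrees(r.x[2]),r.fun.reshape(-1,4).round(1))
for k in loc: print(k,w(r.x,loc[k]).round(1))
E
```

```text
face [604.6  89.1 124.2] 0.57
c+- [684.4 107.5  83.9] 0.71
c-- [572.9 166.3  87.3] 0.14
l+ [ 556.4 -139.2   82.5] 0.69
l- [444.2 -80.1  81.1] 0.1
fin [540.4 -31.1 119. ] 0.68
[ 5.64908587e+02  1.19614559e+01 -4.84167246e-01] -27.740739787891794 [[ 0.8  0.8 -0.2  0.4]
 [ 0.8 -0.1 -1.5  0.1]
 [ 0.4  0.6  0.1  1.7]
 [ 0.9  0.5 -0.8 -0.2]
 [ 0.5  0.6  0.8 -0.1]
 [ 0.4  0.5 -1.1  1.1]]
face [604.5  87.2 120. ]
c+- [687.6 105.6  80. ]
c-- [572.5 166.1  80. ]
l+ [ 557.3 -142.2   80. ]
l- [442.2 -81.7  80. ]
fin [541.6 -32.3 113. ]
```

Heights, sizes and reach agree. The dial axis is at about (604,88), the fin at about (541,-32), and the box yaw is -27.7°. I'm moving towards the dial.

{"fn": "move_arm", "kwargs": {
  "jaw": [1,1,1,1,1,1,1,1,1,1,1,1],
  "xyz": [
    [0.018,-0.016,0],
    [0.06,-0.053,0],
    [0.102,-0.089,0],
    [0.144,-0.126,0],
    [0.186,-0.163,0],
    [0.228,-0.2,0],
    [0.27,-0.236,0],
    [0.311,-0.273,0],
    [0.353,-0.31,0],
    [0.395,-0.347,0],
    [0.437,-0.383,0],
    [0.479,-0.42,0]
  ],
  "rot": [
    [0,0,-2],
    [0,0,-8],
    [0,0,-13],
    [0,0,-19],
    [0,0,-24],
    [0,0,-30],
    [0,0,-35],
    [0,0,-41],
    [0,0,-46],
    [0,0,-51],
    [0,0,-57],
    [0,0,-62]
  ],
  "newtons": 40
}}

```text
time_s: 1.6
eef_pos: [529.2, -51.0, 256.1]
orientation: [0.0, 0.754, 0.657, -0.0]
ft_force: [0.6, -0.8, 0.1]
opening: 85.5
gripper_force: 0.0
```

```bash
cat > st.py <<'E'
from workcell import manip
import numpy as np
def yaw(o): return np.degrees(2*np.arctan2(o[2],o[1]))
def tgt(x,y,z):
    s=manip.get_state();t=np.radians(yaw(s["orientation"]));d=np.array([x,y,z])-s["eef_pos"]
    print("shift",(np.array([np.cos(t)*d[0]+np.sin(t)*d[1],np.sin(t)*d[0]-np.cos(t)*d[1],-d[2]])/1000).round(4))
def show():
    s=manip.get_state();print({k:np.round(s[k],3).tolist() for k in("time_s","qpos","eef_pos","orientation","ft_force","ft_torque","opening","gripper_force")},"yaw",round(yaw(s["orientation"]),2))
E
python3 -c "
from st import *
show();tgt(604.5,88,200)"
```

```text
{'time_s': 1.6, 'qpos': [0.386, 0.376, -0.469, 1.83, 0.201, 0.982, -0.304], 'eef_pos': [529.23, -51.045, 256.122], 'orientation': [0.0, 0.754, 0.657, -0.0], 'ft_force': [0.585, -0.84, 0.063], 'ft_torque': [-0.04, -0.062, -0.015], 'opening': 85.526, 'gripper_force': 0.0} yaw 82.14
shift [0.148  0.0555 0.0561]
```

{"fn": "move_arm", "kwargs": {
  "jaw": [1,1,1,1,1,1],
  "xyz": [
    [0.048,0.018,0.012],
    [0.1,0.037,0.035],
    [0.135,0.051,0.05],
    [0.148,0.0555,0.06],
    [0.148,0.0555,0.06],
    [0.148,0.0555,0.06]
  ],
  "rot": [
    [0,0,-5],
    [0,0,-11],
    [0,0,-15],
    [0,0,-16],
    [0,0,-16],
    [0,0,-16]
  ]
}}

```text
time_s: 2.35
eef_pos: [604.2, 84.3, 196.7]
orientation: [0.001, 0.657, 0.754, -0.0]
ft_force: [0.6, -0.9, 0.2]
opening: 85.1
gripper_force: 0.0
```

```bash
python3 - <<'E'
from st import *
import cv2
show();tgt(604.5,88,111)
a=manip.grab_frame("top")["image"][125:245,225:385];b=manip.grab_frame("side")["image"][165:285,225:385]
cv2.imwrite("pics/hover.png",cv2.resize(np.vstack([a,b]),None,fx=2.5,fy=2.5,interpolation=cv2.INTER_CUBIC)*1)
E
```

```text
{'time_s': 2.35, 'qpos': [0.149, 0.591, -0.509, 1.676, 0.338, 0.963, -0.346], 'eef_pos': [604.248, 84.275, 196.679], 'orientation': [0.001, 0.657, 0.754, -0.0], 'ft_force': [0.591, -0.943, 0.203], 'ft_torque': [-0.037, 0.01, 0.024], 'opening': 85.126, 'gripper_force': 0.0} yaw 97.82
shift [0.0037 0.0008 0.0857]
```

View pics/hover.png

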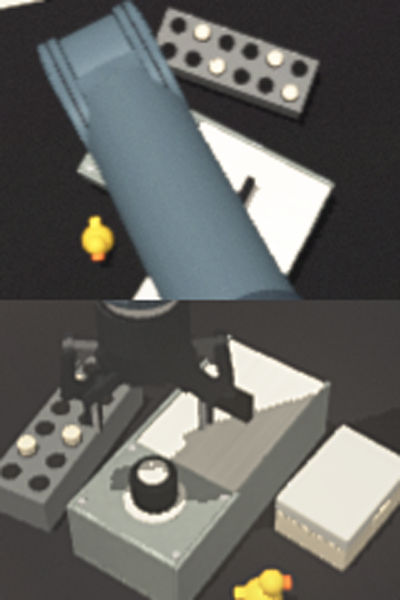

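Side view: the fingers straddle the dial, at about 90 and 205 px against the dial's 153. I'll descend and grip lightly.

{"fn": "move_arm", "kwargs": {
  "jaw": [1,1,1,1,1,0,0,0,0,0,0,0],
  "xyz": [
    [0.0037,0.001,0.015],
    [0.0037,0.001,0.04],
    [0.0037,0.001,0.065],
    [0.0037,0.001,0.08],
    [0.0037,0.001,0.085],
    [0.0037,0.001,0.085],
    [0.0037,0.001,0.085],
    [0.0037,0.001,0.085],
    [0.0037,0.001,0.085],
    [0.0037,0.001,0.085],
    [0.0037,0.001,0.085],
    [0.0037,0.001,0.085]
  ],
  "rot": [
    [0,0,0],
    [0,0,0],
    [0,0,0],
    [0,0,0],
    [0,0,0],
    [0,0,0],
    [0,0,0],
    [0,0,0],
    [0,0,0],
    [0,0,0],
    [0,0,0],
    [0,0,0]
  ],
  "newtons": 40
}}

```text
time_s: 3.95
eef_pos: [604.7, 90.1, 112.4]
orientation: [0.0, 0.656, 0.755, -0.0]
ft_force: [-2.6, -1.2, 6.6]
opening: 42.7
gripper_force: 40.3
```

```bash
python3 -c "
from st import *
show()"
```

```text
{'time_s': 3.95, 'qpos': [0.107, 0.701, -0.463, 1.719, 0.407, 0.818, -0.405], 'eef_pos': [604.657, 90.147, 112.42], 'orientation': [0.0, 0.656, 0.755, -0.0], 'ft_force': [-2.59, -1.216, 6.612], 'ft_torque': [-0.203, 0.792, -0.068], 'opening': 42.67, 'gripper_force': 40.307} yaw 97.98
```

Gripped at opening 42.7 mm with low side forces. I'll turn anticlockwise in small steps and read the torque after each.

```bash
cat > r.py <<'E'
from st import *
s=manip.get_state();o=s["orientation"]
print("t",round(s["time_s"],2),"yaw",round(yaw(o),2),"Tz",round(s["ft_torque"][2],3),"q7",round(s["qpos"][6],3),"q",np.round(s["qpos"],2).tolist(),"F",np.round(s["ft_force"],1).tolist(),"p",np.round(s["eef_pos"],1).tolist(),"op",round(s["opening"],2))
E
python3 r.py
```

```text
t 3.95 yaw 97.98 Tz -0.068 q7 -0.405 q [0.11, 0.7, -0.46, 1.72, 0.41, 0.82, -0.4] F [-2.6, -1.2, 6.6] p [604.7, 90.1, 112.4] op 42.67
```

{"fn": "move_arm", "kwargs": {
  "jaw": [0,0],
  "xyz": [
    [0,0,0],
    [0,0,0]
  ],
  "rot": [
    [0,0,-6],
    [0,0,-6]
  ],
  "newtons": 60
}}

```text
time_s: 4.2
eef_pos: [604.4, 90.1, 112.5]
orientation: [-0.0, 0.615, 0.788, -0.0]
ft_force: [-5.5, -0.7, 8.4]
opening: 42.7
gripper_force: 61.0
```

```bash
python3 r.py
```

```text
t 4.2 yaw 104.03 Tz -0.073 q7 -0.315 q [0.12, 0.71, -0.49, 1.72, 0.43, 0.83, -0.32] F [-5.5, -0.7, 8.4] p [604.4, 90.1, 112.5] op 42.65
```

{"fn": "move_arm", "kwargs": {
  "jaw": [0,0],
  "xyz": [
    [0,0,0],
    [0,0,0]
  ],
  "rot": [
    [0,0,-6],
    [0,0,-6]
  ]
}}

```text
time_s: 4.45
eef_pos: [604.1, 90.0, 112.5]
orientation: [-0.0, 0.573, 0.819, -0.001]
ft_force: [-6.3, -1.3, 9.0]
opening: 42.2
gripper_force: 61.0
```

```bash
python3 r.py
```

```text
t 4.45 yaw 110.02 Tz -0.139 q7 -0.227 q [0.14, 0.71, -0.51, 1.72, 0.45, 0.83, -0.23] F [-6.3, -1.3, 9.0] p [604.1, 90.0, 112.5] op 42.25
```

{"fn": "move_arm", "kwargs": {
  "jaw": [0,0],
  "xyz": [
    [0,0,0],
    [0,0,0]
  ],
  "rot": [
    [0,0,-6],
    [0,0,-6]
  ]
}}

```text
time_s: 4.7
eef_pos: [603.7, 89.9, 112.5]
orientation: [-0.001, 0.53, 0.848, -0.001]
ft_force: [-7.7, -1.2, 10.9]
opening: 42.6
gripper_force: 61.2
```

```bash
python3 r.py
```

```text
t 4.7 yaw 116.01 Tz -0.192 q7 -0.138 q [0.16, 0.72, -0.54, 1.72, 0.47, 0.84, -0.14] F [-7.7, -1.2, 10.9] p [603.7, 89.9, 112.5] op 42.59
```

Clear spring torque. The sideways drift shows the grip is about 3 mm off along world +y, with the true axis near (605,87). I'll open, re-centre and regrip.

{"fn": "move_arm", "kwargs": {
  "jaw": [0.7,0.7,0.7,0.7,0.7,0,0,0,0,0,0],
  "xyz": [
    [0,0,0],
    [0,0,0],
    [0,0,0],
    [-0.0028,-0.0014,0],
    [-0.0028,-0.0014,0],
    [-0.0028,-0.0014,0],
    [-0.0028,-0.0014,0],
    [-0.0028,-0.0014,0],
    [-0.0028,-0.0014,0],
    [-0.0028,-0.0014,0],
    [-0.0028,-0.0014,0]
  ],
  "rot": [
    [0,0,0],
    [0,0,0],
    [0,0,0],
    [0,0,0],
    [0,0,0],
    [0,0,0],
    [0,0,0],
    [0,0,0],
    [0,0,0],
    [0,0,0],
    [0,0,0]
  ],
  "newtons": 50
}}

```text
time_s: 6.08
eef_pos: [604.9, 87.1, 111.5]
orientation: [0.0, 0.53, 0.848, 0.0]
ft_force: [-0.6, -0.1, 5.9]
opening: 42.8
gripper_force: 50.7
```

```bash
python3 r.py
```

```text
t 6.08 yaw 115.99 Tz -0.066 q7 -0.134 q [0.16, 0.72, -0.54, 1.72, 0.47, 0.84, -0.13] F [-0.6, -0.1, 5.9] p [604.9, 87.1, 111.5] op 42.76
```

{"fn": "move_arm", "kwargs": {
  "jaw": [0,0],
  "xyz": [
    [0,0,0],
    [0,0,0]
  ],
  "rot": [
    [0,0,-6],
    [0,0,-6]
  ]
}}

```text
time_s: 6.32
eef_pos: [604.9, 87.1, 111.5]
orientation: [0.0, 0.485, 0.875, 0.0]
ft_force: [-0.8, -1.5, 5.3]
opening: 42.8
gripper_force: 50.9
```

```bash
python3 r.py
```

```text
t 6.33 yaw 122.03 Tz -0.072 q7 -0.045 q [0.18, 0.73, -0.56, 1.72, 0.49, 0.84, -0.04] F [-0.8, -1.5, 5.3] p [604.9, 87.1, 111.5] op 42.77
```

{"fn": "move_arm", "kwargs": {
  "jaw": [0,0],
  "xyz": [
    [0,0,0],
    [0,0,0]
  ],
  "rot": [
    [0,0,-6],
    [0,0,-6]
  ]
}}

```text
time_s: 6.58
eef_pos: [604.9, 87.0, 111.5]
orientation: [0.0, 0.438, 0.899, 0.0]
ft_force: [-0.9, -0.8, 5.9]
opening: 42.8
gripper_force: 51.0
```

```bash
python3 r.py
```

```text
t 6.58 yaw 128.02 Tz -0.16 q7 0.045 q [0.2, 0.73, -0.59, 1.72, 0.51, 0.85, 0.04] F [-0.9, -0.8, 5.9] p [604.9, 87.0, 111.5] op 42.81
```

{"fn": "move_arm", "kwargs": {
  "jaw": [0,0],
  "xyz": [
    [0,0,0],
    [0,0,0]
  ],
  "rot": [
    [0,0,-6],
    [0,0,-6]
  ]
}}

```text
time_s: 6.82
eef_pos: [604.9, 87.0, 111.5]
orientation: [-0.0, 0.391, 0.921, 0.0]
ft_force: [-0.7, -0.5, 5.9]
opening: 42.4
gripper_force: 50.9
```

```bash
python3 r.py
```

```text
t 6.83 yaw 134.0 Tz -0.178 q7 0.134 q [0.21, 0.74, -0.61, 1.71, 0.53, 0.86, 0.13] F [-0.7, -0.5, 5.9] p [604.9, 87.0, 111.5] op 42.38
```

{"fn": "move_arm", "kwargs": {
  "jaw": [0,0],
  "xyz": [
    [0,0,0],
    [0,0,0]
  ],
  "rot": [
    [0,0,-6],
    [0,0,-6]
  ]
}}

```text
time_s: 7.08
eef_pos: [604.9, 87.0, 111.5]
orientation: [-0.0, 0.342, 0.94, 0.0]
ft_force: [-0.4, -0.1, 6.1]
opening: 42.5
gripper_force: 50.9
```

```bash
python3 r.py
```

```text
t 7.08 yaw 140.0 Tz -0.172 q7 0.223 q [0.23, 0.75, -0.63, 1.71, 0.56, 0.87, 0.22] F [-0.4, -0.1, 6.1] p [604.9, 87.0, 111.5] op 42.52
```

{"fn": "move_arm", "kwargs": {
  "jaw": [0,0],
  "xyz": [
    [0,0,0],
    [0,0,0]
  ],
  "rot": [
    [0,0,-6],
    [0,0,-6]
  ]
}}

```text
time_s: 7.32
eef_pos: [604.8, 87.0, 111.5]
orientation: [-0.0, 0.292, 0.956, 0.0]
ft_force: [-1.5, -1.2, 6.5]
opening: 42.8
gripper_force: 51.0
```

```bash
python3 r.py
```

```text
t 7.33 yaw 145.99 Tz -0.286 q7 0.313 q [0.24, 0.75, -0.66, 1.71, 0.58, 0.88, 0.31] F [-1.5, -1.2, 6.5] p [604.8, 87.0, 111.5] op 42.82
```

{"fn": "move_arm", "kwargs": {
  "jaw": [0,0],
  "xyz": [
    [0,0,0],
    [0,0,0]
  ],
  "rot": [
    [0,0,-4],
    [0,0,-4]
  ]
}}

```text
time_s: 7.58
eef_pos: [604.8, 86.9, 111.5]
orientation: [-0.0, 0.259, 0.966, -0.0]
ft_force: [-1.4, -0.8, 6.1]
opening: 42.8
gripper_force: 51.0
```

```bash
python3 r.py
```

```text
t 7.58 yaw 149.96 Tz -0.34 q7 0.373 q [0.25, 0.76, -0.67, 1.71, 0.59, 0.88, 0.37] F [-1.4, -0.8, 6.1] p [604.8, 86.9, 111.5] op 42.81
```

Torque has risen to -0.34 with no snap, so this looks like the stop. One small confirming step, plus a hold reading to judge the noise.

{"fn": "move_arm", "kwargs": {
  "jaw": [0,0],
  "xyz": [
    [0,0,0],
    [0,0,0]
  ],
  "rot": [
    [0,0,-3],
    [0,0,-3]
  ]
}}

```text
time_s: 7.82
eef_pos: [604.8, 86.9, 111.5]
orientation: [-0.0, 0.234, 0.972, -0.0]
ft_force: [-1.1, -1.4, 5.9]
opening: 42.6
gripper_force: 51.0
```

```bash
python3 r.py
```

```text
t 7.83 yaw 152.95 Tz -0.349 q7 0.418 q [0.26, 0.76, -0.68, 1.71, 0.6, 0.89, 0.42] F [-1.1, -1.4, 5.9] p [604.8, 86.9, 111.5] op 42.63
```

{"fn": "move_arm", "kwargs": {
  "jaw": [0],
  "xyz": [
    [0,0,0]
  ],
  "rot": [
    [0,0,0]
  ]
}}

```text
time_s: 7.95
eef_pos: [604.8, 86.9, 111.5]
orientation: [-0.0, 0.234, 0.972, -0.0]
ft_force: [-1.1, -0.4, 6.5]
opening: 42.7
gripper_force: 51.0
```

```bash
python3 r.py
```

```text
t 7.95 yaw 152.92 Tz -0.33 q7 0.418 q [0.26, 0.76, -0.68, 1.71, 0.6, 0.89, 0.42] F [-1.1, -0.4, 6.5] p [604.8, 86.9, 111.5] op 42.66
```

{"fn": "move_arm", "kwargs": {
  "jaw": [0,0],
  "xyz": [
    [0,0,0],
    [0,0,0]
  ],
  "rot": [
    [0,0,-4],
    [0,0,-4]
  ]
}}

```text
time_s: 8.2
eef_pos: [604.8, 86.9, 111.5]
orientation: [-0.0, 0.2, 0.98, -0.0]
ft_force: [-1.6, -0.4, 6.3]
opening: 43.2
gripper_force: 51.0
```

```bash
python3 r.py
```

```text
t 8.2 yaw 156.95 Tz -0.401 q7 0.478 q [0.27, 0.77, -0.7, 1.71, 0.61, 0.89, 0.48] F [-1.6, -0.4, 6.3] p [604.8, 86.9, 111.5] op 43.21
```

{"fn": "move_arm", "kwargs": {
  "jaw": [0],
  "xyz": [
    [0,0,0]
  ],
  "rot": [
    [0,0,0]
  ]
}}

```text
time_s: 8.32
eef_pos: [604.8, 86.9, 111.5]
orientation: [-0.0, 0.2, 0.98, -0.0]
ft_force: [-1.1, -0.6, 5.3]
opening: 42.5
gripper_force: 51.0
```

```bash
python3 r.py
```

```text
t 8.32 yaw 156.91 Tz -0.364 q7 0.478 q [0.27, 0.77, -0.7, 1.71, 0.61, 0.89, 0.48] F [-1.1, -0.6, 5.3] p [604.8, 86.9, 111.5] op 42.47
```

That is firmly the anticlockwise stop at about 0.38 N m, under the 0.5 limit. I'll unwind clockwise and start counting.

{"fn": "move_arm", "kwargs": {
  "jaw": [0,0,0],
  "xyz": [
    [0,0,0],
    [0,0,0],
    [0,0,0]
  ],
  "rot": [
    [0,0,8],
    [0,0,15],
    [0,0,15]
  ]
}}

```text
time_s: 8.7
eef_pos: [604.8, 87.0, 111.5]
orientation: [0.0, 0.325, 0.946, -0.0]
ft_force: [-1.3, -0.6, 5.5]
opening: 42.7
gripper_force: 51.0
```

```bash
python3 r.py
```

```text
t 8.7 yaw 142.01 Tz -0.187 q7 0.253 q [0.23, 0.75, -0.64, 1.71, 0.56, 0.87, 0.25] F [-1.3, -0.6, 5.5] p [604.8, 87.0, 111.5] op 42.69
```

{"fn": "move_arm", "kwargs": {
  "jaw": [0,0],
  "xyz": [
    [0,0,0],
    [0,0,0]
  ],
  "rot": [
    [0,0,8],
    [0,0,8]
  ]
}}

```text
time_s: 8.95
eef_pos: [604.8, 87.0, 111.5]
orientation: [0.0, 0.39, 0.921, -0.0]
ft_force: [-0.7, -1.2, 5.2]
opening: 42.8
gripper_force: 51.0
```

```bash
python3 r.py
```

```text
t 8.95 yaw 134.11 Tz -0.202 q7 0.135 q [0.21, 0.74, -0.61, 1.71, 0.54, 0.86, 0.13] F [-0.7, -1.2, 5.2] p [604.8, 87.0, 111.5] op 42.79
```

{"fn": "move_arm", "kwargs": {
  "jaw": [0,0],
  "xyz": [
    [0,0,0],
    [0,0,0]
  ],
  "rot": [
    [0,0,6],
    [0,0,6]
  ]
}}

```text
time_s: 9.2
eef_pos: [604.9, 87.1, 111.5]
orientation: [0.0, 0.437, 0.899, -0.0]
ft_force: [-0.9, -1.7, 5.8]
opening: 42.7
gripper_force: 51.0
```

```bash
python3 r.py
```

```text
t 9.2 yaw 128.15 Tz -0.139 q7 0.046 q [0.2, 0.73, -0.59, 1.72, 0.52, 0.85, 0.05] F [-0.9, -1.7, 5.8] p [604.9, 87.1, 111.5] op 42.65
```

{"fn": "move_arm", "kwargs": {
  "jaw": [0,0],
  "xyz": [
    [0,0,0],
    [0,0,0]
  ],
  "rot": [
    [0,0,4],
    [0,0,4]
  ]
}}

```text
time_s: 9.45
eef_pos: [604.9, 87.1, 111.5]
orientation: [0.0, 0.468, 0.884, -0.0]
ft_force: [-1.0, -0.6, 5.8]
opening: 42.2
gripper_force: 51.0
```

```bash
python3 r.py
```

```text
t 9.45 yaw 124.18 Tz -0.064 q7 -0.013 q [0.18, 0.73, -0.57, 1.72, 0.5, 0.85, -0.01] F [-1.0, -0.6, 5.8] p [604.9, 87.1, 111.5] op 42.19
```

{"fn": "move_arm", "kwargs": {
  "jaw": [0,0],
  "xyz": [
    [0,0,0],
    [0,0,0]
  ],
  "rot": [
    [0,0,4],
    [0,0,4]
  ]
}}

```text
time_s: 9.7
eef_pos: [604.9, 87.0, 111.5]
orientation: [0.0, 0.499, 0.867, -0.0]
ft_force: [-1.3, -1.5, 7.1]
opening: 42.5
gripper_force: 51.0
```

```bash
python3 r.py
```

```text
t 9.7 yaw 120.19 Tz -0.084 q7 -0.073 q [0.17, 0.72, -0.55, 1.72, 0.49, 0.84, -0.07] F [-1.3, -1.5, 7.1] p [604.9, 87.0, 111.5] op 42.51
```

{"fn": "move_arm", "kwargs": {
  "jaw": [0,0],
  "xyz": [
    [0,0,0],
    [0,0,0]
  ],
  "rot": [
    [0,0,4],
    [0,0,4]
  ]
}}

```text
time_s: 9.95
eef_pos: [604.9, 87.1, 111.5]
orientation: [0.0, 0.528, 0.849, 0.0]
ft_force: [-1.5, -0.5, 5.9]
opening: 43.1
gripper_force: 51.1
```

```bash
python3 r.py
```

```text
t 9.95 yaw 116.2 Tz 0.002 q7 -0.132 q [0.16, 0.72, -0.54, 1.72, 0.47, 0.84, -0.13] F [-1.5, -0.5, 5.9] p [604.9, 87.1, 111.5] op 43.13
```

{"fn": "move_arm", "kwargs": {
  "jaw": [0,0],
  "xyz": [
    [0,0,0],
    [0,0,0]
  ],
  "rot": [
    [0,0,4],
    [0,0,4]
  ]
}}

```text
time_s: 10.2
eef_pos: [605.0, 87.1, 111.5]
orientation: [0.0, 0.558, 0.83, 0.0]
ft_force: [-1.7, -1.9, 6.4]
opening: 42.6
gripper_force: 51.1
```

```bash
python3 r.py | cut -c1-45
```

```text
t 10.2 yaw 112.2 Tz 0.004 q7 -0.191 q [0.15,
```

{"fn": "move_arm", "kwargs": {
  "jaw": [0,0],
  "xyz": [
    [0,0,0],
    [0,0,0]
  ],
  "rot": [
    [0,0,4],
    [0,0,4]
  ]
}}

```text
time_s: 10.45
eef_pos: [604.9, 87.1, 111.5]
orientation: [0.0, 0.586, 0.81, -0.0]
ft_force: [-0.8, -0.5, 6.4]
opening: 42.3
gripper_force: 51.1
```

```bash
python3 r.py | cut -c1-45
```

```text
t 10.45 yaw 108.21 Tz 0.132 q7 -0.25 q [0.14,
```

{"fn": "move_arm", "kwargs": {
  "jaw": [0,0],
  "xyz": [
    [0,0,0],
    [0,0,0]
  ],
  "rot": [
    [0,0,4],
    [0,0,4]
  ]
}}

```text
time_s: 10.7
eef_pos: [605.0, 87.1, 111.5]
orientation: [0.0, 0.614, 0.789, 0.0]
ft_force: [-0.5, -1.7, 5.3]
opening: 42.6
gripper_force: 51.1
```

```bash
python3 r.py | cut -c1-45
```

```text
t 10.7 yaw 104.22 Tz 0.116 q7 -0.309 q [0.13,
```

{"fn": "move_arm", "kwargs": {
  "jaw": [0,0],
  "xyz": [
    [0,0,0],
    [0,0,0]
  ],
  "rot": [
    [0,0,4],
    [0,0,4]
  ]
}}

```text
time_s: 10.95
eef_pos: [605.0, 87.1, 111.5]
orientation: [0.0, 0.641, 0.767, 0.0]
ft_force: [0.0, 0.1, 6.3]
opening: 42.9
gripper_force: 51.1
```

```bash
python3 r.py | cut -c1-45
```

```text
t 10.95 yaw 100.23 Tz 0.166 q7 -0.368 q [0.12
```

{"fn": "move_arm", "kwargs": {
  "jaw": [0,0],
  "xyz": [
    [0,0,0],
    [0,0,0]
  ],
  "rot": [
    [0,0,4],
    [0,0,4]
  ]
}}

```text
time_s: 11.2
eef_pos: [605.0, 87.1, 111.5]
orientation: [0.0, 0.668, 0.745, 0.0]
ft_force: [-1.6, -0.3, 6.7]
opening: 42.5
gripper_force: 51.1
```

```bash
python3 r.py | cut -c1-45
```

```text
t 11.2 yaw 96.23 Tz 0.216 q7 -0.427 q [0.11,
```

{"fn": "move_arm", "kwargs": {
  "jaw": [0,0],
  "xyz": [
    [0,0,0],
    [0,0,0]
  ],
  "rot": [
    [0,0,4],
    [0,0,4]
  ]
}}

```text
time_s: 11.45
eef_pos: [605.0, 87.1, 111.5]
orientation: [0.0, 0.693, 0.721, 0.0]
ft_force: [-0.3, -1.7, 6.1]
opening: 42.5
gripper_force: 51.0
```

```bash
python3 r.py
```

```text
t 11.45 yaw 92.22 Tz -0.018 q7 -0.486 q [0.1, 0.7, -0.44, 1.72, 0.39, 0.81, -0.49] F [-0.3, -1.7, 6.1] p [605.0, 87.1, 111.5] op 42.49
```

Click 1 snapped between yaw 96° and 92° (0.22 to -0.02). Continuing.

{"fn": "move_arm", "kwargs": {
  "jaw": [0,0],
  "xyz": [
    [0,0,0],
    [0,0,0]
  ],
  "rot": [
    [0,0,4],
    [0,0,4]
  ]
}}

```text
time_s: 11.7
eef_pos: [605.1, 87.1, 111.5]
orientation: [0.0, 0.718, 0.696, 0.0]
ft_force: [-1.6, -1.3, 7.0]
opening: 42.6
gripper_force: 51.1
```

```bash
python3 r.py | cut -c1-45
```

```text
t 11.7 yaw 88.2 Tz -0.015 q7 -0.545 q [0.08,
```

{"fn": "move_arm", "kwargs": {
  "jaw": [0,0],
  "xyz": [
    [0,0,0],
    [0,0,0]
  ],
  "rot": [
    [0,0,4],
    [0,0,4]
  ]
}}

```text
time_s: 11.95
eef_pos: [605.1, 87.1, 111.5]
orientation: [0.0, 0.742, 0.67, 0.0]
ft_force: [-0.7, -0.7, 6.3]
opening: 42.7
gripper_force: 51.0
```

```bash
python3 r.py | cut -c1-45
```

```text
t 11.95 yaw 84.21 Tz 0.074 q7 -0.603 q [0.07,
```

{"fn": "move_arm", "kwargs": {
  "jaw": [0,0],
  "xyz": [
    [0,0,0],
    [0,0,0]
  ],
  "rot": [
    [0,0,4],
    [0,0,4]
  ]
}}

```text
time_s: 12.2
eef_pos: [605.1, 87.1, 111.5]
orientation: [0.0, 0.765, 0.644, 0.0]
ft_force: [0.0, -1.3, 4.9]
opening: 43.2
gripper_force: 51.1
```

```bash
python3 r.py | cut -c1-45
```

```text
t 12.2 yaw 80.21 Tz 0.151 q7 -0.662 q [0.06,
```

{"fn": "move_arm", "kwargs": {
  "jaw": [0,0],
  "xyz": [
    [0,0,0],
    [0,0,0]
  ],
  "rot": [
    [0,0,4],
    [0,0,4]
  ]
}}

```text
time_s: 12.45
eef_pos: [605.1, 87.1, 111.5]
orientation: [0.0, 0.787, 0.617, 0.0]
ft_force: [-0.5, -0.9, 5.5]
opening: 42.7
gripper_force: 51.1
```

```bash
python3 r.py | cut -c1-45
```

```text
t 12.45 yaw 76.22 Tz 0.151 q7 -0.72 q [0.05,
```

{"fn": "move_arm", "kwargs": {
  "jaw": [0,0],
  "xyz": [
    [0,0,0],
    [0,0,0]
  ],
  "rot": [
    [0,0,4],
    [0,0,4]
  ]
}}

```text
time_s: 12.7
eef_pos: [605.1, 87.1, 111.5]
orientation: [0.0, 0.808, 0.589, 0.0]
ft_force: [-0.6, -1.5, 5.4]
opening: 42.7
gripper_force: 51.1
```

```bash
python3 r.py | cut -c1-45
```

```text
t 12.7 yaw 72.23 Tz 0.152 q7 -0.778 q [0.04,
```

{"fn": "move_arm", "kwargs": {
  "jaw": [0,0],
  "xyz": [
    [0,0,0],
    [0,0,0]
  ],
  "rot": [
    [0,0,4],
    [0,0,4]
  ]
}}

```text
time_s: 12.95
eef_pos: [605.1, 87.0, 111.5]
orientation: [0.0, 0.828, 0.561, 0.0]
ft_force: [-1.4, -0.9, 6.2]
opening: 42.8
gripper_force: 51.1
```

```bash
python3 r.py
```

```text
t 12.95 yaw 68.23 Tz 0.248 q7 -0.836 q [0.03, 0.68, -0.34, 1.73, 0.3, 0.79, -0.84] F [-1.4, -0.9, 6.2] p [605.1, 87.0, 111.5] op 42.8
```

{"fn": "move_arm", "kwargs": {
  "jaw": [0,0],
  "xyz": [
    [0,0,0],
    [0,0,0]
  ],
  "rot": [
    [0,0,4],
    [0,0,4]
  ]
}}

```text
time_s: 13.2
eef_pos: [605.1, 87.1, 111.5]
orientation: [0.0, 0.847, 0.532, 0.0]
ft_force: [-0.8, -0.5, 5.6]
opening: 42.9
gripper_force: 51.1
```

```bash
python3 r.py | cut -c1-45
```

```text
t 13.2 yaw 64.24 Tz 0.247 q7 -0.894 q [0.01,
```

{"fn": "move_arm", "kwargs": {
  "jaw": [0,0],
  "xyz": [
    [0,0,0],
    [0,0,0]
  ],
  "rot": [
    [0,0,4],
    [0,0,4]
  ]
}}

```text
time_s: 13.45
eef_pos: [605.2, 87.0, 111.5]
orientation: [0.0, 0.865, 0.502, 0.0]
ft_force: [-1.0, -1.3, 5.7]
opening: 42.7
gripper_force: 51.0
```

```bash
python3 r.py | cut -c1-45
```

```text
t 13.45 yaw 60.2 Tz 0.017 q7 -0.953 q [0.0, 0
```

{"fn": "move_arm", "kwargs": {
  "jaw": [0,0],
  "xyz": [
    [0,0,0],
    [0,0,0]
  ],
  "rot": [
    [0,0,4],
    [0,0,4]
  ]
}}

```text
time_s: 13.7
eef_pos: [605.2, 87.0, 111.5]
orientation: [0.0, 0.882, 0.471, 0.0]
ft_force: [-0.2, -0.3, 6.1]
opening: 42.8
gripper_force: 51.1
```

```bash
python3 r.py | cut -c1-45
```

```text
t 13.7 yaw 56.21 Tz 0.034 q7 -1.011 q [-0.01,
```

{"fn": "move_arm", "kwargs": {
  "jaw": [0,0],
  "xyz": [
    [0,0,0],
    [0,0,0]
  ],
  "rot": [
    [0,0,4],
    [0,0,4]
  ]
}}

```text
time_s: 13.95
eef_pos: [605.2, 87.0, 111.5]
orientation: [0.0, 0.898, 0.44, 0.0]
ft_force: [0.0, -0.7, 5.6]
opening: 42.7
gripper_force: 51.1
```

```bash
python3 r.py
```

```text
t 13.95 yaw 52.22 Tz 0.139 q7 -1.069 q [-0.02, 0.67, -0.27, 1.73, 0.24, 0.77, -1.07] F [0.0, -0.7, 5.6] p [605.2, 87.0, 111.5] op 42.75
```

Click 2 snapped between yaw 64° and 60°. Continuing to click 3.

{"fn": "move_arm", "kwargs": {
  "jaw": [0,0],
  "xyz": [
    [0,0,0],
    [0,0,0]
  ],
  "rot": [
    [0,0,4],
    [0,0,4]
  ]
}}

```text
time_s: 14.2
eef_pos: [605.2, 87.0, 111.5]
orientation: [0.0, 0.913, 0.409, 0.0]
ft_force: [-0.4, -1.6, 6.1]
opening: 43.1
gripper_force: 51.1
```

```bash
python3 r.py | cut -c1-45
```

```text
t 14.2 yaw 48.22 Tz 0.117 q7 -1.126 q [-0.04,
```

{"fn": "move_arm", "kwargs": {
  "jaw": [0,0],
  "xyz": [
    [0,0,0],
    [0,0,0]
  ],
  "rot": [
    [0,0,4],
    [0,0,4]
  ]
}}

```text
time_s: 14.45
eef_pos: [605.2, 86.9, 111.5]
orientation: [0.0, 0.926, 0.376, 0.0]
ft_force: [-0.9, -1.0, 6.4]
opening: 42.4
gripper_force: 51.1
```

```bash
python3 r.py | cut -c1-45
```

```text
t 14.45 yaw 44.23 Tz 0.22 q7 -1.184 q [-0.05,
```

{"fn": "move_arm", "kwargs": {
  "jaw": [0,0],
  "xyz": [
    [0,0,0],
    [0,0,0]
  ],
  "rot": [
    [0,0,4],
    [0,0,4]
  ]
}}

```text
time_s: 14.7
eef_pos: [605.2, 87.0, 111.5]
orientation: [0.0, 0.939, 0.344, 0.0]
ft_force: [0.1, -1.1, 5.6]
opening: 43.2
gripper_force: 51.1
```

```bash
python3 r.py | cut -c1-45
```

```text
t 14.7 yaw 40.24 Tz 0.182 q7 -1.242 q [-0.06,
```

{"fn": "move_arm", "kwargs": {
  "jaw": [0,0],
  "xyz": [
    [0,0,0],
    [0,0,0]
  ],
  "rot": [
    [0,0,4],
    [0,0,4]
  ]
}}

```text
time_s: 14.95
eef_pos: [605.2, 86.9, 111.5]
orientation: [0.0, 0.951, 0.311, 0.0]
ft_force: [0.6, -0.1, 4.0]
opening: 42.8
gripper_force: 50.9
```

```bash
python3 r.py | cut -c1-45
```

```text
t 14.95 yaw 36.2 Tz 0.026 q7 -1.3 q [-0.07, 0
```

{"fn": "move_arm", "kwargs": {
  "jaw": [0,0],
  "xyz": [
    [0,0,0],
    [0,0,0]
  ],
  "rot": [
    [0,0,4],
    [0,0,4]
  ]
}}

```text
time_s: 15.2
eef_pos: [605.3, 86.9, 111.5]
orientation: [0.0, 0.961, 0.277, 0.0]
ft_force: [-0.7, -1.4, 5.3]
opening: 42.7
gripper_force: 51.1
```

```bash
python3 r.py
```

```text
t 15.2 yaw 32.2 Tz -0.011 q7 -1.357 q [-0.08, 0.66, -0.18, 1.73, 0.16, 0.76, -1.36] F [-0.7, -1.4, 5.3] p [605.3, 86.9, 111.5] op 42.67
```

Click 3 snapped between yaw 40° and 36°. On to click 4.

{"fn": "move_arm", "kwargs": {
  "jaw": [0,0],
  "xyz": [
    [0,0,0],
    [0,0,0]
  ],
  "rot": [
    [0,0,4],
    [0,0,4]
  ]
}}

```text
time_s: 15.45
eef_pos: [605.3, 86.9, 111.5]
orientation: [0.0, 0.97, 0.244, 0.0]
ft_force: [-0.8, -0.9, 5.5]
opening: 42.4
gripper_force: 51.0
```

```bash
python3 r.py | cut -c1-45
```

```text
t 15.45 yaw 28.21 Tz 0.055 q7 -1.414 q [-0.1,
```

{"fn": "move_arm", "kwargs": {
  "jaw": [0,0],
  "xyz": [
    [0,0,0],
    [0,0,0]
  ],
  "rot": [
    [0,0,4],
    [0,0,4]
  ]
}}

```text
time_s: 15.7
eef_pos: [605.3, 86.9, 111.5]
orientation: [0.0, 0.978, 0.21, 0.0]
ft_force: [-0.5, -1.3, 5.1]
opening: 42.9
gripper_force: 51.1
```

```bash
python3 r.py | cut -c1-45
```

```text
t 15.7 yaw 24.22 Tz 0.1 q7 -1.472 q [-0.11, 0
```

{"fn": "move_arm", "kwargs": {
  "jaw": [0,0],
  "xyz": [
    [0,0,0],
    [0,0,0]
  ],
  "rot": [
    [0,0,4],
    [0,0,4]
  ]
}}

```text
time_s: 15.95
eef_pos: [605.2, 86.8, 111.5]
orientation: [0.0, 0.984, 0.176, 0.0]
ft_force: [0.2, -0.8, 6.4]
opening: 42.7
gripper_force: 51.1
```

```bash
python3 r.py | cut -c1-45
```

```text
t 15.95 yaw 20.22 Tz 0.204 q7 -1.529 q [-0.12
```

{"fn": "move_arm", "kwargs": {
  "jaw": [0,0],
  "xyz": [
    [0,0,0],
    [0,0,0]
  ],
  "rot": [
    [0,0,4],
    [0,0,4]
  ]
}}

```text
time_s: 16.2
eef_pos: [605.3, 86.8, 111.5]
orientation: [0.0, 0.99, 0.141, 0.0]
ft_force: [-0.1, -0.7, 5.8]
opening: 42.7
gripper_force: 51.1
```

```bash
python3 r.py | cut -c1-45
```

```text
t 16.2 yaw 16.23 Tz 0.192 q7 -1.586 q [-0.14,
```

{"fn": "move_arm", "kwargs": {
  "jaw": [0,0],
  "xyz": [
    [0,0,0],
    [0,0,0]
  ],
  "rot": [
    [0,0,4],
    [0,0,4]
  ]
}}

```text
time_s: 16.45
eef_pos: [605.2, 86.8, 111.5]
orientation: [0.0, 0.994, 0.107, 0.0]
ft_force: [0.7, -1.5, 6.5]
opening: 42.9
gripper_force: 51.1
```

```bash
python3 r.py
```

```text
t 16.45 yaw 12.23 Tz 0.231 q7 -1.643 q [-0.15, 0.66, -0.09, 1.74, 0.09, 0.75, -1.64] F [0.7, -1.5, 6.5] p [605.2, 86.8, 111.5] op 42.92
```

{"fn": "move_arm", "kwargs": {
  "jaw": [0,0],
  "xyz": [
    [0,0,0],
    [0,0,0]
  ],
  "rot": [
    [0,0,4],
    [0,0,4]
  ]
}}

```text
time_s: 16.7
eef_pos: [605.2, 86.8, 111.5]
orientation: [0.0, 0.997, 0.072, 0.0]
ft_force: [0.4, -1.5, 6.1]
opening: 42.7
gripper_force: 51.1
```

```bash
python3 r.py | cut -c1-45
```

```text
t 16.7 yaw 8.23 Tz 0.109 q7 -1.7 q [-0.16, 0.
```

{"fn": "move_arm", "kwargs": {
  "jaw": [0,0],
  "xyz": [
    [0,0,0],
    [0,0,0]
  ],
  "rot": [
    [0,0,4],
    [0,0,4]
  ]
}}

```text
time_s: 16.95
eef_pos: [605.2, 86.7, 111.5]
orientation: [0.0, 0.999, 0.037, 0.0]
ft_force: [0.0, -1.1, 6.7]
opening: 42.2
gripper_force: 51.1
```

```bash
python3 r.py | cut -c1-45
```

```text
t 16.95 yaw 4.2 Tz 0.0 q7 -1.758 q [-0.17, 0.
```

{"fn": "move_arm", "kwargs": {
  "jaw": [0,0],
  "xyz": [
    [0,0,0],
    [0,0,0]
  ],
  "rot": [
    [0,0,4],
    [0,0,4]
  ]
}}

```text
time_s: 17.2
eef_pos: [605.2, 86.7, 111.5]
orientation: [0.0, 1.0, 0.002, 0.0]
ft_force: [-0.5, -1.0, 5.1]
opening: 42.4
gripper_force: 51.1
```

```bash
python3 r.py | cut -c1-45
```

```text
t 17.2 yaw 0.21 Tz 0.061 q7 -1.815 q [-0.19,
```

{"fn": "move_arm", "kwargs": {
  "jaw": [0,0],
  "xyz": [
    [0,0,0],
    [0,0,0]
  ],
  "rot": [
    [0,0,4],
    [0,0,4]
  ]
}}

```text
time_s: 17.45
eef_pos: [605.2, 86.7, 111.5]
orientation: [0.0, 0.999, -0.033, 0.0]
ft_force: [-0.0, -1.1, 6.4]
opening: 43.0
gripper_force: 51.1
```

```bash
python3 r.py
```

```text
t 17.45 yaw -3.78 Tz 0.093 q7 -1.872 q [-0.2, 0.65, -0.02, 1.74, 0.02, 0.75, -1.87] F [-0.0, -1.1, 6.4] p [605.2, 86.7, 111.5] op 43.04
```

Click 4 snapped around yaw 8° (0.23 to 0.0). I'll take finer steps for click 5.

{"fn": "move_arm", "kwargs": {
  "jaw": [0,0],
  "xyz": [
    [0,0,0],
    [0,0,0]
  ],
  "rot": [
    [0,0,4],
    [0,0,4]
  ]
}}

```text
time_s: 17.7
eef_pos: [605.2, 86.7, 111.5]
orientation: [0.0, 0.998, -0.068, 0.0]
ft_force: [-1.3, -1.7, 6.3]
opening: 42.5
gripper_force: 51.1
```

```bash
python3 r.py | cut -c1-45
```

```text
t 17.7 yaw -7.78 Tz 0.136 q7 -1.928 q [-0.21,
```

{"fn": "move_arm", "kwargs": {
  "jaw": [0,0],
  "xyz": [
    [0,0,0],
    [0,0,0]
  ],
  "rot": [
    [0,0,3],
    [0,0,3]
  ]
}}

```text
time_s: 17.95
eef_pos: [605.2, 86.7, 111.5]
orientation: [0.0, 0.996, -0.094, 0.0]
ft_force: [-0.6, -1.5, 6.7]
opening: 42.6
gripper_force: 51.1
```

```bash
python3 r.py | cut -c1-45
```

```text
t 17.95 yaw -10.77 Tz 0.195 q7 -1.971 q [-0.2
```

{"fn": "move_arm", "kwargs": {
  "jaw": [0,0],
  "xyz": [
    [0,0,0],
    [0,0,0]
  ],
  "rot": [
    [0,0,3],
    [0,0,3]
  ]
}}

```text
time_s: 18.2
eef_pos: [605.2, 86.7, 111.5]
orientation: [0.0, 0.993, -0.12, 0.0]
ft_force: [-0.5, -1.5, 6.1]
opening: 42.5
gripper_force: 51.1
```

```bash
python3 r.py | cut -c1-45
```

```text
t 18.2 yaw -13.76 Tz 0.22 q7 -2.013 q [-0.23,
```

{"fn": "move_arm", "kwargs": {
  "jaw": [0,0],
  "xyz": [
    [0,0,0],
    [0,0,0]
  ],
  "rot": [
    [0,0,3],
    [0,0,3]
  ]
}}

```text
time_s: 18.45
eef_pos: [605.2, 86.7, 111.5]
orientation: [0.0, 0.989, -0.146, 0.0]
ft_force: [0.8, -2.3, 7.1]
opening: 42.7
gripper_force: 51.2
```

```bash
python3 r.py
```

```text
t 18.45 yaw -16.75 Tz 0.196 q7 -2.056 q [-0.24, 0.65, 0.03, 1.74, -0.03, 0.75, -2.06] F [0.8, -2.3, 7.1] p [605.2, 86.7, 111.5] op 42.71
```

{"fn": "move_arm", "kwargs": {
  "jaw": [0,0],
  "xyz": [
    [0,0,0],
    [0,0,0]
  ],
  "rot": [
    [0,0,3],
    [0,0,3]
  ]
}}

```text
time_s: 18.7
eef_pos: [605.2, 86.6, 111.5]
orientation: [0.0, 0.985, -0.172, 0.0]
ft_force: [-0.5, -0.4, 6.5]
opening: 42.4
gripper_force: 51.1
```

```bash
python3 r.py | cut -c1-45
```

```text
t 18.7 yaw -19.77 Tz 0.053 q7 -2.099 q [-0.25
```

{"fn": "move_arm", "kwargs": {
  "jaw": [0,0],
  "xyz": [
    [0,0,0],
    [0,0,0]
  ],
  "rot": [
    [0,0,3],
    [0,0,3]
  ]
}}

```text
time_s: 18.95
eef_pos: [605.2, 86.6, 111.5]
orientation: [0.0, 0.98, -0.198, 0.0]
ft_force: [0.1, -1.4, 6.1]
opening: 42.6
gripper_force: 51.1
```

```bash
python3 r.py | cut -c1-45
```

```text
t 18.95 yaw -22.79 Tz -0.016 q7 -2.141 q [-0.
```

{"fn": "move_arm", "kwargs": {
  "jaw": [0],
  "xyz": [
    [0,0,0]
  ],
  "rot": [
    [0,0,0]
  ]
}}

```text
time_s: 19.08
eef_pos: [605.2, 86.6, 111.5]
orientation: [0.0, 0.98, -0.197, 0.0]
ft_force: [0.0, -2.4, 6.1]
opening: 42.6
gripper_force: 51.1
```

```bash
python3 r.py | cut -c1-45
```

```text
t 19.07 yaw -22.76 Tz 0.003 q7 -2.141 q [-0.2
```

Click 5 snapped between yaw -17° and -20°, and torque is now about 0. Releasing and moving over the lid fin.

{"fn": "move_arm", "kwargs": {
  "jaw": [0.8,0.8,0.8,0.9,1,1,1,1,1,1,1],
  "xyz": [
    [0,0,0],
    [0,0,0],
    [0,0,0],
    [0,0,-0.02],
    [0,0,-0.055],
    [-0.002,0.02,-0.07],
    [-0.006,0.065,-0.07],
    [-0.01,0.11,-0.07],
    [-0.0115,0.13,-0.07],
    [-0.0115,0.1345,-0.07],
    [-0.0115,0.1345,-0.07]
  ],
  "rot": [
    [0,0,0],
    [0,0,0],
    [0,0,0],
    [0,0,0],
    [0,0,0],
    [0,0,1],
    [0,0,3],
    [0,0,5],
    [0,0,5],
    [0,0,5],
    [0,0,5]
  ]
}}

```text
time_s: 20.45
eef_pos: [542.4, -30.9, 181.7]
orientation: [-0.001, 0.97, -0.241, 0.0]
ft_force: [-0.2, 0.2, 0.2]
opening: 85.2
gripper_force: 0.0
```

```bash
python3 - <<'E'
from st import *
import cv2
exec(open('r.py').read().split('\n',1)[1]);tgt(542.2,-32.6,108)
a=manip.grab_frame("side")["image"][135:285,225:385]
cv2.imwrite("pics/fin.png",cv2.resize(a,None,fx=4,fy=4,interpolation=cv2.INTER_CUBIC))
E
```

```text
t 20.45 yaw -27.92 Tz -0.027 q7 -2.027 q [-0.11, 0.45, 0.1, 1.89, -0.06, 0.8, -2.03] F [-0.2, 0.2, 0.2] p [542.4, -30.9, 181.7] op 85.15
shift [0.0006 0.0016 0.0737]
```

View pics/fin.png

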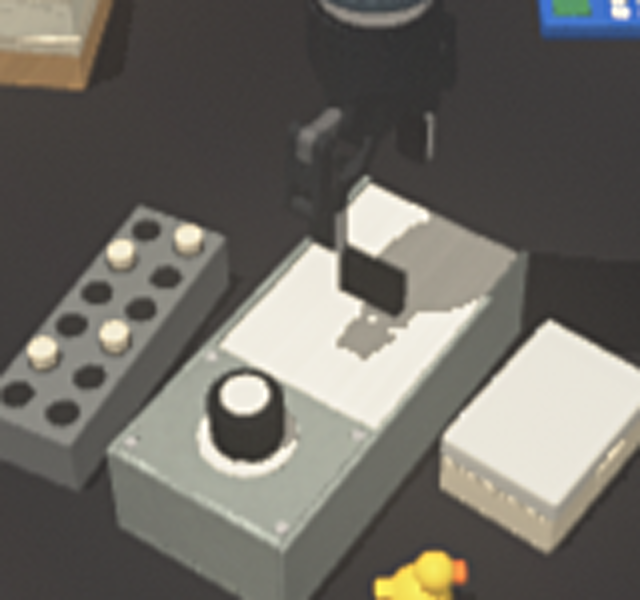

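The side view shows the fin at crop (375,278), upright, with the open fingers above and astride it. I'll descend and grip.

{"fn": "move_arm", "kwargs": {
  "jaw": [1,1,1,1,1,0,0,0,0,0,0,0],
  "xyz": [
    [0.0005,0.0015,0.015],
    [0.0005,0.0015,0.04],
    [0.0005,0.0015,0.06],
    [0.0005,0.0015,0.072],
    [0.0005,0.0015,0.073],
    [0.0005,0.0015,0.073],
    [0.0005,0.0015,0.073],
    [0.0005,0.0015,0.073],
    [0.0005,0.0015,0.073],
    [0.0005,0.0015,0.073],
    [0.0005,0.0015,0.073],
    [0.0005,0.0015,0.073]
  ],
  "rot": [
    [0,0,0],
    [0,0,0],
    [0,0,0],
    [0,0,0],
    [0,0,0],
    [0,0,0],
    [0,0,0],
    [0,0,0],
    [0,0,0],
    [0,0,0],
    [0,0,0],
    [0,0,0]
  ],
  "newtons": 30
}}

```text
time_s: 22.0
eef_pos: [541.6, -33.7, 108.6]
orientation: [-0.0, 0.97, -0.242, 0.0]
ft_force: [-0.8, -0.1, 6.1]
opening: 11.3
gripper_force: 33.9
```

{"fn": "move_arm", "kwargs": {
  "jaw": [0,0,0],
  "xyz": [
    [0,0,0],
    [0,0,0],
    [0,0,0]
  ],
  "rot": [
    [0,0,0],
    [0,0,0],
    [0,0,0]
  ]
}}

```text
time_s: 22.38
eef_pos: [541.6, -33.7, 108.6]
orientation: [-0.0, 0.97, -0.242, 0.0]
ft_force: [-0.2, 0.8, 4.9]
opening: 11.6
gripper_force: 33.9
```

```bash
python3 r.py
```

```text
t 22.38 yaw -27.99 Tz 0.234 q7 -2.01 q [-0.09, 0.57, 0.09, 1.93, -0.08, 0.65, -2.01] F [-0.2, 0.8, 4.9] p [541.6, -33.7, 108.6] op 11.6
```

{"fn": "move_arm", "kwargs": {
  "jaw": [0,0,0],
  "xyz": [
    [0,0.001,0],
    [0,0.003,0],
    [0,0.003,0]
  ],
  "rot": [
    [0,0,0],
    [0,0,0],
    [0,0,0]
  ]
}}

```text
time_s: 22.75
eef_pos: [540.3, -36.3, 108.6]
orientation: [-0.0, 0.97, -0.242, 0.0]
ft_force: [-1.2, 1.5, 6.1]
opening: 11.4
gripper_force: 33.9
```

```bash
python3 r.py
```

```text
t 22.75 yaw -28.0 Tz 0.218 q7 -2.005 q [-0.08, 0.57, 0.09, 1.93, -0.08, 0.65, -2.01] F [-1.2, 1.5, 6.1] p [540.3, -36.3, 108.6] op 11.36
```

{"fn": "move_arm", "kwargs": {
  "jaw": [0,0,0],
  "xyz": [
    [0,0.001,0],
    [0,0.002,0],
    [0,0.002,0]
  ],
  "rot": [
    [0,0,0],
    [0,0,0],
    [0,0,0]
  ]
}}

```text
time_s: 23.12
eef_pos: [539.4, -37.9, 108.6]
orientation: [-0.0, 0.97, -0.242, 0.0]
ft_force: [-0.9, 1.0, 4.9]
opening: 11.3
gripper_force: 33.9
```

```bash
python3 r.py
```

```text
t 23.12 yaw -27.99 Tz 0.181 q7 -2.002 q [-0.08, 0.56, 0.09, 1.93, -0.08, 0.64, -2.0] F [-0.9, 1.0, 4.9] p [539.4, -37.9, 108.6] op 11.28
```

Nearly 5 mm of travel at about 2 N, so the lid is unlocked. Sliding it open.

{"fn": "move_arm", "kwargs": {
  "jaw": [0,0,0,0,0,0,0,0,0,0],
  "xyz": [
    [0,0.003,0],
    [0,0.009,0],
    [0,0.016,0],
    [0,0.023,0],
    [0,0.03,0],
    [0,0.037,0],
    [0,0.044,0],
    [0,0.05,0],
    [0,0.053,0],
    [0,0.053,0]
  ],
  "rot": [
    [0,0,0],
    [0,0,0],
    [0,0,0],
    [0,0,0],
    [0,0,0],
    [0,0,0],
    [0,0,0],
    [0,0,0],
    [0,0,0],
    [0,0,0]
  ]
}}

```text
time_s: 24.38
eef_pos: [514.4, -85.6, 108.6]
orientation: [0.0, 0.97, -0.242, 0.0]
ft_force: [-0.7, 1.0, 5.4]
opening: 11.6
gripper_force: 34.0
```

```bash
python3 r.py
```

```text
t 24.38 yaw -28.03 Tz 0.226 q7 -1.912 q [0.01, 0.54, 0.09, 1.98, -0.08, 0.62, -1.91] F [-0.7, 1.0, 5.4] p [514.4, -85.6, 108.6] op 11.58
```

{"fn": "move_arm", "kwargs": {
  "jaw": [0,0,0,0],
  "xyz": [
    [0,0.002,0],
    [0,0.004,0],
    [0,0.006,0],
    [0,0.006,0]
  ],
  "rot": [
    [0,0,0],
    [0,0,0],
    [0,0,0],
    [0,0,0]
  ]
}}

```text
time_s: 24.88
eef_pos: [511.9, -90.3, 108.6]
orientation: [-0.0, 0.97, -0.242, 0.001]
ft_force: [0.7, 1.5, 6.0]
opening: 11.6
gripper_force: 33.9
```

```bash
python3 r.py
```

```text
t 24.88 yaw -28.0 Tz 0.228 q7 -1.902 q [0.02, 0.54, 0.09, 1.99, -0.08, 0.62, -1.9] F [0.7, 1.5, 6.0] p [511.9, -90.3, 108.6] op 11.55
```

{"fn": "move_arm", "kwargs": {
  "jaw": [0,0,0],
  "xyz": [
    [0,0.001,0],
    [0,0.002,0],
    [0,0.002,0]
  ],
  "rot": [
    [0,0,0],
    [0,0,0],
    [0,0,0]
  ]
}}

```text
time_s: 25.25
eef_pos: [511.9, -90.4, 108.6]
orientation: [-0.001, 0.97, -0.241, 0.001]
ft_force: [4.1, 5.9, 4.1]
opening: 11.6
gripper_force: 33.5
```

```bash
python3 r.py
```

```text
t 25.25 yaw -27.92 Tz 0.207 q7 -1.899 q [0.02, 0.54, 0.09, 1.99, -0.08, 0.62, -1.9] F [4.1, 5.9, 4.1] p [511.9, -90.4, 108.6] op 11.57
```

{"fn": "move_arm", "kwargs": {
  "jaw": [0,0,0],
  "xyz": [
    [0,0.001,0],
    [0,0.0015,0],
    [0,0.0015,0]
  ],
  "rot": [
    [0,0,0],
    [0,0,0],
    [0,0,0]
  ]
}}

```text
time_s: 25.62
eef_pos: [511.8, -90.5, 108.6]
orientation: [-0.002, 0.971, -0.241, 0.002]
ft_force: [5.4, 8.8, 1.4]
opening: 11.2
gripper_force: 33.2
```

```bash
python3 r.py
```

```text
t 25.62 yaw -27.87 Tz 0.105 q7 -1.896 q [0.02, 0.54, 0.08, 1.99, -0.08, 0.61, -1.9] F [5.4, 8.8, 1.4] p [511.8, -90.5, 108.6] op 11.25
```

The lid is at its end stop: force rises with no further motion at about 64 mm. I'll relieve the pull, release and rise.

{"fn": "move_arm", "kwargs": {
  "jaw": [0,0,0.6,0.6,0.6,0.6,0.6,0.6,0.6,0.6,0.6],
  "xyz": [
    [0,-0.002,0],
    [0,-0.0025,0],
    [0,-0.0025,0],
    [0,-0.0025,0],
    [0,-0.0025,0],
    [0,-0.0025,0],
    [0,-0.0025,-0.015],
    [0,-0.0025,-0.05],
    [0,-0.0025,-0.1],
    [0,0.06,-0.14],
    [0,0.1,-0.15]
  ],
  "rot": [
    [0,0,0],
    [0,0,0],
    [0,0,0],
    [0,0,0],
    [0,0,0],
    [0,0,0],
    [0,0,0],
    [0,0,0],
    [0,0,0],
    [0,0,0],
    [0,0,0]
  ]
}}

```text
time_s: 27.0
eef_pos: [463.1, -183.0, 261.5]
orientation: [0.0, 0.97, -0.242, 0.002]
ft_force: [1.1, 0.2, 0.1]
opening: 51.4
gripper_force: 0.0
```

```bash
cat > fin.py <<'E'
from st import *
from h import *
import cv2
print(open and 0) if 0 else None
a=manip.grab_frame("side")["image"];b=manip.grab_frame("top")["image"]
cv2.imwrite("pics/end.png",np.vstack([cv2.resize(a[135:295,215:395],None,fx=2,fy=2),cv2.resize(b[120:260,165:345],None,fx=2,fy=2)]) if 0 else cv2.resize(a[135:285,225:385],None,fx=4,fy=4,interpolation=cv2.INTER_CUBIC))
cv2.imwrite("pics/endtop.png",b)
yb=np.array([.4655,.885]);P=np.array([605,87])
for tr in(0,60,65): print(tr,((proj("side",np.r_[P-(135+tr)*yb,113])-[225,135])*4).round(1))
E
python3 r.py; python3 fin.py
```

```text
t 27.0 yaw -27.95 Tz 0.029 q7 -1.722 q [0.15, 0.27, 0.16, 1.94, -0.05, 0.93, -1.72] F [1.1, 0.2, 0.1] p [463.1, -183.0, 261.5] op 51.42
0 [369.4 261. ]
60 [420.4 204.7]
65 [424.5 200.1]
```

View pics/end.png

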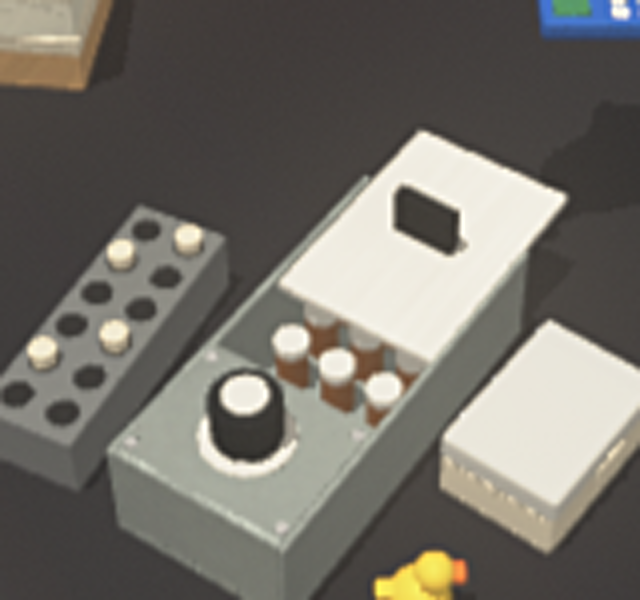

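View pics/endtop.png

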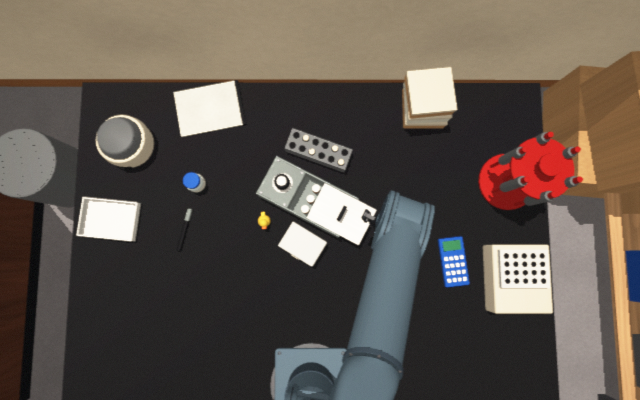

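The side view shows the lid fully open. The fin top moved from about (374,265) to (428,203), which matches 65 mm of travel, and the vials are visible. The top view shows the rack, tip box, duck, calculator, jar and marker where they were.

```bash
python3 -c "
from workcell import manip
print(manip.job_done())"
```

```text
the job is handed in; nothing more can be done
None
```

The dial was set five clicks clockwise from its anticlockwise stop, the lid slid open to its end stop (about 65 mm by camera), nothing else on the bench moved in the camera views, and the job was handed in at about 27 s; the dial stop was pressed to about 0.4 N m.

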